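Tip glass discs from a chute into the jar

TASK

Pick up the little metal chute with the four glass discs in it by its wooden post and, keeping it about level, rest its open end lightly on the rim of the jar so that it reaches over the mouth. Keeping it gently resting on the rim, without pressing hard, tip it until all four discs have slid into the jar, and only then take it off. Lay the chute flat on the table again and let go, leaving the jar standing upright where it was and the other things alone.

Things in the scene. Friction and masses are not known exactly. Their poses are not given: they have to be found in the camera images.
- chute: straight open-topped aluminium channel with a wooden post, 200 long, 32 wide, 20 high, floor 3 thick, side walls 2.5 thick, 0.2 kg, flat on the table. Origin: centre of its underside. Its x axis runs along it: the end at +x is open, the end at -x closed; z is up. A wooden bridge (24 long, 32 wide, top at 28 high) crosses it at x = +16 and carries the post
- grip (a point): point on the axis of the square wooden post, at the height to grip it, 16 ahead of the chute's origin and 66 above its underside; axes as the chute's. The post is 20 x 20 and stands from 28 to 84 above the underside
- lip (a point): middle of the lower edge of the chute's open end, 100 ahead of the chute's origin, on its underside; axes as the chute's. The floor is polished: the discs begin to slide out when the chute tips nose-down by about 14 to 20 degrees, and run out surely at 35
- jar: clear rigid jar, loose, about 0.6 kg, 105 high, standing on the table: body 84 across, shoulder from 60 to 80 high, then a straight round neck 56 across outside, 48 across inside. Inner floor 8 above the origin. Origin: centre of its underside, z up. Its rim is thin and hard: it must not be pressed with more than about 15 N; it slides or tips if pushed
- mouth (a point): centre of the jar's open mouth, level with its rim, 105 above the table
- disc1: glass disc, 22 across, 10 thick, about 12 g, lying flat in the chute in a row with the other three (disc1 nearest the closed end, disc4 nearest the post); origin: centre of its underside
- disc2: glass disc, 22 across, 10 thick, about 12 g, lying flat in the chute in a row with the other three (disc1 nearest the closed end, disc4 nearest the post); origin: centre of its underside
- disc3: glass disc, 22 across, 10 thick, about 12 g, lying flat in the chute in a row with the other three (disc1 nearest the closed end, disc4 nearest the post); origin: centre of its underside
- disc4: glass disc, 22 across, 10 thick, about 12 g, lying flat in the chute in a row with the other three (disc1 nearest the closed end, disc4 nearest the post); origin: centre of its underside
- bowl: bystander: plastic bowl 110 across, 50 high; origin under its centre
- paint: bystander: small paint bottle 36 across, 85 high; origin under its centre
- stamp: bystander: wooden stamp block 50 x 40 x 25 high; origin under its centre
Mind the look-alikes: they are no part of the job. What is meant by the chute is not orange, and is the larger of those in its own colour.

How it is judged:
On the way, in this order (a step that is already met when the one before it is completed fails the run):
1. the chute's open end rests on the jar's rim (0.5 N or more), reaching over the mouth, the chute still within 12 degrees of level and all discs in it (contact force between chute and jar above 0.5 N and angle between chute's own z axis and vertical below 0.21 rad and horizontal distance between lip and mouth below 0.024 m and z of disc1 in the frame of chute between -0.01 and 0.03 m and z of disc2 in the frame of chute between -0.01 and 0.03 m and z of disc3 in the frame of chute between -0.01 and 0.03 m and z of disc4 in the frame of chute between -0.01 and 0.03 m and x of each of disc1, disc2, disc3, disc4 in the frame of lip below 0 m), for 0.2 s.
2. the chute is tipped by more than 13 degrees, its end still resting on the jar's rim, and all four discs are in the jar (contact force between chute and jar above 0.5 N and angle between chute's own z axis and vertical above 0.23 rad and horizontal distance between lip and mouth below 0.026 m and horizontal distance between each of disc1, disc2, disc3, disc4 and jar below 0.04 m and z of each of disc1, disc2, disc3, disc4 in the frame of jar below 0.075 m), for 0.1 s.
At the end, for the whole second after the job is handed in: all four discs lie inside the jar; the jar stands upright within 30 mm of where it was; the chute lies flat on the table (within 3.5 degrees), released, and everything is at rest (horizontal distance between each of disc1, disc2, disc3, disc4 and jar below 0.04 m and z of each of disc1, disc2, disc3, disc4 in the frame of jar below 0.075 m and angle between jar's own z axis and vertical below 0.05 rad and distance of jar from where it was at the start of the episode below 0.03 m and height (world z) of chute below 0.006 m and angle between chute's own z axis and vertical below 0.06 rad and linear speed of each of chute, jar below 0.02 m/s); the robot touches nothing.
It fails at once if the chute presses on the jar with more than 15 N (contact force between chute and jar above 15 N).
It fails at once if the jar is tipped by more than 10 degrees or shoved by more than 40 mm (angle between jar's own z axis and vertical above 0.17 rad or distance of jar from where it was at the start of the episode above 0.04 m).
It fails at once if a bystander is moved by more than 20 mm (distance of any of bowl, paint, stamp from where it was at the start of the episode above 0.02 m).
It also fails if it takes over 64 s, if anything falls off the work surface, if the arm or the gripper's body presses on something with over 40 N, if the wrist force passes 120 N, or if a joint passes its speed limit or range.

ROBOT

A 7-joint arm with a two-finger parallel gripper is mounted at the origin on the work surface. World frame = base frame: x ahead of the robot, y to its left, z up, the work surface at z = 0. Lengths are in m, angles in rad, forces in N, time in s.
With the tool pointing down it reaches from about 0.4 to 0.85 m from the base axis. Payload 4.5 kg.
Tool frame: the origin (TCP) lies between the finger pads; the fingertips stand 11 mm ahead of it and the grasp point (between the pads) lies 8 mm behind it (r.nose_length is the distance from the TCP to the fingertips, in m); z points along the fingers, y is the line along which they close (so a half turn about z gives the same grasp; the last joint's range is limited). The gripper opens to 88 mm and grips with 3 to 60 N. Pads are 18 mm wide; open, the fingers measure 123 mm over their backs; the gripper's body (75 mm by 187 mm) begins 45 mm behind the grasp point.
Start: joints at [-1.245, 0.689, -0.195, 1.565, 0.157, 0.902, -0.215], TCP at [0.18, 0.599, 0.25] pointing down, gripper open.
Joint ranges: [-3.01, 3.01], [-0.46, 2.08], [-1.47, 1.51], [0.13, 2.56], [-1, 4.14], [0.04, 2.09], [-2.66, 2.66]. Speed limits (rad/s): [2.57, 2.57, 3.14, 3.14, 3.14, 3.14, 3.14].

INTERFACE

Orientations are given as a unit quaternion [x, y, z, w].
In Python, from plant import get_state, snapshot, camera_model, r gives the robot as it stands.
- The arm moves only by the shell command python3 -m inch 'ROWS' [FORCE]. ROWS is text: rows parted by semicolons, each of 7 numbers parted by spaces: the opening, from -1 (shut) to 1 (fully open), then the shift along the tool's x, y, z in m, then the turn, a rotation vector about the tool's x, y, z in rad. A call has 1 to 20 rows; each row shifts and turns the commanded pose from where the row before left it, along the tool's axes as they then stand; what a row does not reach is not made up. A row lasts 1/12 s, in which the tool goes at most 41.7 mm and 7.16 degrees, less where a joint would pass 70% of its speed; a pose out of reach is approached as far as the arm can. A call is refused whole if a number of a shift passes 0.0417 or a number of a turn 0.125, either way. A call with a gripper value outside its range is refused whole. The fingers move at their own pace and stop on an object; FORCE is the grip in N (left out, the last holds). Time passes only in rows, so rows that do not move let the fingers close. It gives the time, the measured TCP pose, the force, the opening and the grip force at its end, in the units of the state.
- get_state(): the state, without advancing time (a new reading comes with each control period).
- snapshot(name): name is "scene" or "top" or "wrist"; returns (picture, depth): 480x640x3 uint8, red, green, blue; 480x640 float32, m along the optical axis (not along the pixel's ray), 0 where there is no reading.
- camera_model(name): a dict with "intrinsics" (3x3 intrinsics, pixels), "dist" ([k1, k2, p1, p2, k3] as OpenCV has them; the pictures are not rectified), "view" (4x4, takes a point from world to camera coordinates). Camera axes: x right, y down, z forward; pixel columns grow to the right and rows downward; lengths in m; the calibration is good to about 2 mm. A picture is of the moment at which its call begins: read the wrist's pose just before it. camera_model takes no time and is no camera call; for the wrist camera it gives the pose at the moment of the call.
- r.finish_job(): hands the job in; it is judged then, once.
The state is a dict: "clock": time; "q": joint angles; "qd": joint speeds; "joint_torque": joint torques, N m; "tool_pos": TCP position; "eef_rot": TCP orientation; "contact_force": force on the tool from outside, world axes, zero at the start; "moment": the same for the moment, N m; "opening": opening from 0.0 (shut) to 1.0 (fully open); "finger_force": force on a finger pad.
Only numpy, scipy, OpenCV 4.12 (cv2) and the standard library are available. Lean on these libraries where they do the work, as an engineer would, in place of code of your own. Each camera call takes 0.05 s, during which the arm holds its last target. There are 200 camera calls.

## Working session

There is one attempt and no reset: what is moved stays moved. The work goes in short steps, Python scripts to look and compute and a shell command to move; the robot and the scene stay as the last step left them, time stands still between calls to the robot, and variables do not carry over. Pictures are saved under pics/ and viewed, at most 10 in all, crops included, and the job is handed in when it is done.

```bash
mkdir -p pics; ls
cat > h.py <<'E'
import numpy as np, cv2
from plant import get_state, snapshot, camera_model, r
def snap(name,fn=None):
    m=camera_model(name); p,d=snapshot(name)
    if fn: cv2.imwrite('pics/'+fn,p[:,:,::-1])
    return m,p,d
def world(m,d):
    K=np.array(m["intrinsics"]);D=np.array(m["dist"]);V=np.array(m["view"])
    v,u=np.mgrid[0:480,0:640]
    n=cv2.undistortPoints(np.stack([u,v],-1).reshape(-1,1,2).astype(np.float64),K,D).reshape(480,640,2)
    P=np.concatenate([n*d[...,None],d[...,None]],-1)
    return (P-V[:3,3])@V[:3,:3]   # R^T (p-t)
E
python3 - <<'E'
from h import *
for n in("top","scene"):
    m,p,d=snap(n,n+'0.png'); np.savez('/tmp/'+n,p=p,w=world(m,d),d=d)
s=get_state();print(s["tool_pos"],s["eef_rot"],s["clock"],s["opening"])
E
```

```text
pics
[0.17966984 0.59803832 0.24898874] [ 1.45314620e-01  9.89385143e-01 -8.33851179e-04 -6.33064533e-05] 0.1 0.9970462639581221
```

View pics/top0.png

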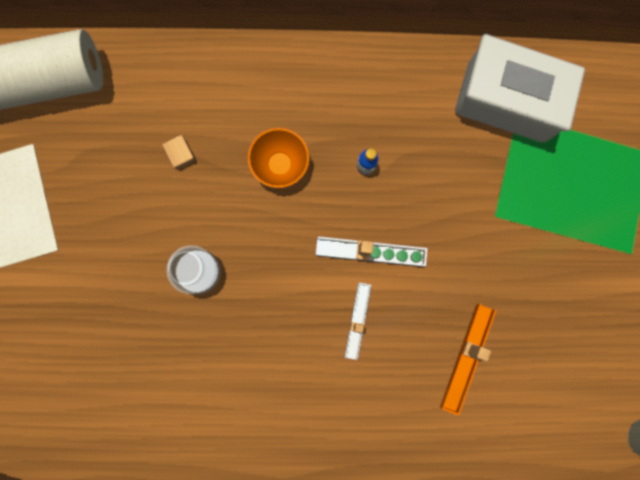

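View pics/scene0.png

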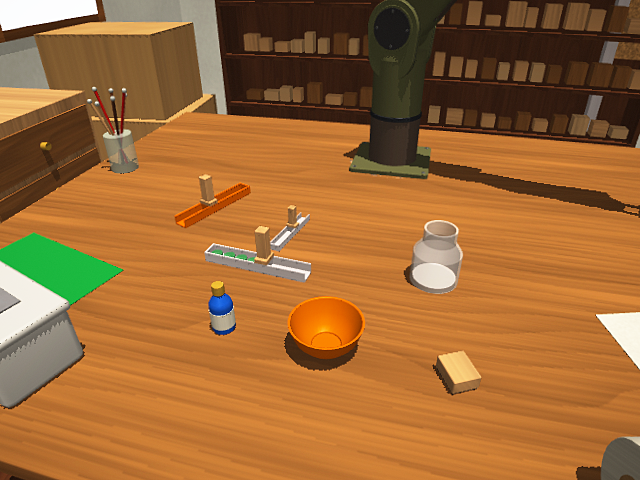

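The top view shows the large silver chute with green discs at about (317–427, 238–266), its post at (366, 249) and its open end to the left. The jar is at (193, 270), the bowl at (279, 158), the paint at (369, 160) and the stamp at (179, 152). The look-alikes are a small silver chute at (358, 320) and an orange one at (468, 358).

Run:
```python
from h import *
z=np.load('/tmp/top.npz');w=z['w'];d=z['d'];p=z['p'].astype(int)
for u,v in[(366,249),(335,248),(417,257),(193,270),(170,285),(279,158),(369,160),(179,152),(358,329),(300,350)]:print((u,v),w[v,u].round(4))
# white-ish chute pixels
sat=p.max(-1)-p.min(-1)
vv,uu=np.mgrid[0:480,0:640]
m=((sat<40)&(p.min(-1)>110)&(uu>305)&(uu<435)&(vv>230)&(vv<275))
c=m&(w[...,2]>-.005)&(w[...,2]<.03)
P=w[c];print(c.sum())
R=cv2.minAreaRect((P[:,:2]*1000).astype(np.float32));print('chute rect',R,cv2.boxPoints(R))
post=(w[...,2]>.07)&(uu>340)&(uu<390)&(vv>230)&(vv<275);print('post',post.sum(),w[post].mean(0), w[post].min(0),w[post].max(0))
rim=(w[...,2]>.095)&(w[...,2]<.115)&(uu>150)&(uu<240)&(vv>230)&(vv<310)
P=w[rim];print('rim',rim.sum());
if rim.sum()>5:print(cv2.minEnclosingCircle((P[:,:2]*1000).astype(np.float32)),P.mean(0))
j=(w[...,2]>.02)&(uu>150)&(uu<240)&(vv>230)&(vv<310);P=w[j];print(cv2.minEnclosingCircle((P[:,:2]*1000).astype(np.float32)),np.percentile(P[:,2],[0,50,100]))
```

```text
(366, 249) [ 0.5598 -0.164   0.0855]
(335, 248) [ 0.5688 -0.1159  0.0058]
(417, 257) [ 0.5529 -0.2654  0.0166]
(193, 270) [0.5255 0.1419 0.0073]
(170, 285) [0.4979 0.1838 0.0028]
(279, 158) [ 0.737  -0.0101  0.0043]
(369, 160) [ 0.7193 -0.1718  0.0667]
(179, 152) [0.7398 0.1718 0.0264]
(358, 329) [ 0.4245 -0.1534  0.0575]
(300, 350) [ 0.3836 -0.054   0.0033]
1395
chute rect ((564.1122436523438, -182.3990936279297), (202.9234619140625, 35.41386795043945), 84.6164321899414) [[ 536.964    -281.75195 ]
 [ 572.2217   -285.0746  ]
 [ 591.2605    -83.046234]
 [ 556.0028    -79.7236  ]]
post 160 [ 0.55792911 -0.15812728  0.13961079] [ 0.471975   -0.17475134  0.07071081] [ 0.57393294 -0.06288335  0.98234795]
rim 314
((524.4868774414062, 134.95887756347656), 28.58328628540039) [0.52371084 0.13546029 0.10406739]
((505.630859375, 55.889286041259766), 123.44910430908203) [0.02003809 0.07183417 0.98234795]
```

```bash
cat >> h.py <<'E'
from scipy.spatial.transform import Rotation as Ro
def goalR(yaw,pitch=0):
    """tool y along heading yaw, tool z down, then nose-down pitch about tool x (deg)"""
    a=np.radians(yaw);y=np.array([np.cos(a),np.sin(a),0]);z=np.array([0,0,-1.])
    return Ro.from_matrix(np.stack([np.cross(y,z),y,z],1))*Ro.from_rotvec([np.radians(pitch),0,0])
def delta(p,R):
    s=get_state();R0=Ro.from_quat(s["eef_rot"])
    print('at',s["tool_pos"].round(4) if hasattr(s["tool_pos"],'round') else s["tool_pos"],'clock',s["clock"],'F',np.round(s["contact_force"],2))
    print('shift',R0.inv().apply(np.array(p)-s["tool_pos"]).round(4),'turn',(R0.inv()*R).as_rotvec().round(4))
E
S="1 -.0262 -.0212 .0016 0 0 0;"; python3 -m inch '1 -.0262 -.0212 .0016 0 0 0;1 -.0262 -.0212 .0016 0 0 0;1 -.0262 -.0212 .0016 0 0 0;1 -.0262 -.0212 .0016 0 0 0;1 -.0262 -.0212 .0016 0 0 0;1 -.0262 -.0212 .0016 0 0 0;1 -.0262 -.0212 .0016 0 0 0;1 -.0262 -.0212 .0016 0 0 0;1 -.0262 -.0212 .0016 0 0 0;1 -.0262 -.0212 .0016 0 0 0;1 -.0262 -.0212 .0016 0 0 0;1 -.0262 -.0212 .0016 0 0 0;1 -.0262 -.0212 .0016 0 0 0;1 -.0262 -.0212 .0016 0 0 0;1 -.0262 -.0212 .0016 0 0 0;1 -.0262 -.0212 .0016 0 0 0;1 -.0262 -.0212 .0016 0 0 0;1 -.0262 -.0212 .0016 0 0 0;1 0 0 0 0 0 -.0985;1 0 0 0 0 0 -.0985'
python3 -c "
from h import *
delta([.521,.097,.22],goalR(84.6,35));print(get_state()['q'])"
```

```text
clock: 1.77
tool_pos: [0.5226, 0.0945, 0.2203]
eef_rot: [0.048, 0.999, -0.001, -0.0]
contact_force: [-0.8, 1.2, 0.8]
opening: 0.998
finger_force: 0.0
at [0.5226 0.0945 0.2203] clock 1.7667 F [-0.84  1.21  0.79]
shift [0.0018 0.0024 0.0003] turn [ 0.6093 -0.0007 -0.0013]
[-0.06156116  0.62009284 -0.33183224  1.87590279  0.30202312  0.69543331
  0.90520513]
```

Dry tilt test, then back.

```bash
python3 -m inch '1 0 0 0 .122 0 0;1 0 0 0 .122 0 0;1 0 0 0 .122 0 0;1 0 0 0 .122 0 0;1 0 0 0 .122 0 0;1 0 0 0 0 0 0;1 0 0 0 0 0 0'
python3 -c "
from h import *
delta([.521,.097,.22],goalR(84.6,35));print(get_state()['q'].round(3))"
```

```text
clock: 2.35
tool_pos: [0.5212, 0.0991, 0.2196]
eef_rot: [0.043, 0.953, -0.299, -0.015]
contact_force: [0.2, -0.2, -0.2]
opening: 1.0
finger_force: 0.0
at [0.5212 0.0991 0.2196] clock 2.35 F [ 0.19 -0.25 -0.22]
shift [-0.     -0.002   0.0008] turn [ 0.0024 -0.0002  0.0036]
[-0.533  0.771 -0.036  1.71   0.552  1.131  0.557]
```

```bash
python3 -m inch '1 0 0 0 -.122 0 0;1 0 0 0 -.122 0 0;1 0 0 0 -.122 0 0;1 0 0 0 -.122 0 0;1 0 0 0 -.122 0 0;1 -.008 -.0322 0 0 0 0;1 -.008 -.0322 0 0 0 0;1 -.008 -.0322 0 0 0 0;1 -.008 -.0322 0 0 0 0;1 -.008 -.0322 0 0 0 0;1 -.008 -.0322 0 0 0 0;1 -.008 -.0322 0 0 0 0;1 -.008 -.0322 0 0 0 0;1 0 0 0 0 0 0;1 0 0 0 0 0 0;1 0 0 0 0 0 0'
python3 - <<'E'
from h import *
m,p,d=snap('wrist','w1.png');w=world(m,d)
np.savez('/tmp/w1',p=p,w=w)
print(get_state()['contact_force'])
delta([.56,-.164,.22],goalR(84.6))
post=(w[...,2]>.075)&(w[...,2]<.09)&(abs(w[...,0]-.56)<.03)&(abs(w[...,1]+.164)<.03)
print(post.sum())
if post.sum()>20:
    P=w[post];R=cv2.minAreaRect((P[:,:2]*1000).astype(np.float32));print(R)
E
```

```text
clock: 3.68
tool_pos: [0.56, -0.1664, 0.2217]
eef_rot: [0.049, 0.999, 0.0, 0.001]
contact_force: [0.5, 0.9, -0.0]
opening: 0.999
finger_force: 0.0
[-0.87253132  0.96050897 -0.47198154]
at [ 0.5603 -0.1651  0.2217] clock 3.7333 F [-0.87  0.96 -0.47]
shift [0.0004 0.0011 0.0017] turn [ 0.0008  0.0011 -0.0013]
748
((562.6401977539062, -167.3799285888672), (19.413782119750977, 19.54821014404297), 84.4968490600586)
```

View pics/w1.png

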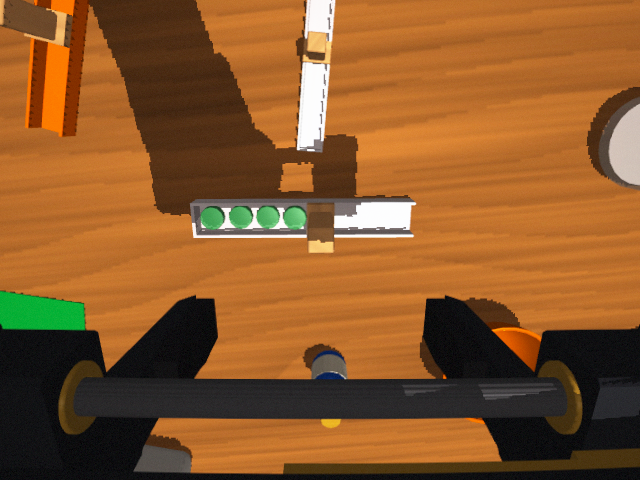

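The wrist view shows the post at (320, 228), square with the fingers, and the four discs at (212–294, 217). The post measures 19.5 × 19.5 mm, as it should.

```bash
python3 -m inch '1 -.0025 -.0021 .0273 0 0 0;1 0 0 .0273 0 0 0;1 0 0 .0273 0 0 0;1 0 0 .0273 0 0 0;1 0 0 .0273 0 0 0;1 0 0 .0272 0 0 0;1 0 0 0 0 0 0;1 0 0 0 0 0 0;-1 0 0 0 0 0 0;-1 0 0 0 0 0 0;-1 0 0 0 0 0 0;-1 0 0 0 0 0 0;-1 0 0 0 0 0 0;-1 0 0 0 0 0 0;-1 0 0 0 0 0 0;-1 0 0 0 0 0 0;-1 0 0 0 0 0 0;-1 0 0 0 0 0 0' 50
```

```text
clock: 5.23
tool_pos: [0.5633, -0.1673, 0.0571]
eef_rot: [0.047, 0.999, 0.0, -0.0]
contact_force: [0.3, -0.6, -0.3]
opening: 0.268
finger_force: 0.0
```

```bash
python3 -m inch '-1 0 0 0 0 0 0;-1 0 0 0 0 0 0;-1 0 0 0 0 0 0;-1 0 0 0 0 0 0;-1 0 0 0 0 0 0;-1 0 0 0 0 0 0'
```

```text
clock: 5.73
tool_pos: [0.5633, -0.1672, 0.0571]
eef_rot: [0.047, 0.999, 0.0, -0.0]
contact_force: [-0.2, 0.7, 0.0]
opening: 0.224
finger_force: 50.0
```

```bash
python3 -m inch '-1 0 0 -.004 0 0 0;-1 0 0 -.009 0 0 0;-1 0 0 -.013 0 0 0;-1 0 0 -.016 0 0 0;-1 0 0 -.016 0 0 0;-1 0 0 -.016 0 0 0;-1 0 0 -.016 0 0 0;-1 0 0 -.016 0 0 0;-1 0 0 -.012 0 0 0;-1 0 0 -.008 0 0 0;-1 0 0 -.004 0 0 0;-1 0 0 0 0 0 0'
python3 -m inch '-1 .001 .003 0 0 0 0;-1 .002 .006 0 0 0 0;-1 .003 .009 0 0 0 0;-1 .0039 .012 0 0 0 0;-1 .0039 .012 0 0 0 0;-1 .0039 .012 0 0 0 0;-1 .0039 .012 0 0 0 0;-1 .0039 .012 0 0 0 0;-1 .0039 .012 0 0 0 0;-1 .0039 .012 0 0 0 0;-1 .0039 .012 0 0 0 0;-1 .0039 .012 0 0 0 0;-1 .0039 .012 0 0 0 0;-1 .0039 .012 0 0 0 0;-1 .003 .009 0 0 0 0;-1 .002 .006 0 0 0 0;-1 .001 .003 0 0 0 0;-1 0 0 0 0 0 0;-1 0 0 0 0 0 0'
python3 - <<'E'
from h import *
m,p,d=snap('wrist','w2.png');w=world(m,d)
np.savez('/tmp/w2',p=p,w=w)
delta([.5161,.0464,.18],goalR(84.6))
J=(abs(w[...,0]-.5245)<.04)&(abs(w[...,1]-.135)<.04)
rim=J&(w[...,2]>.1)&(w[...,2]<.11)
P=w[rim];print(len(P),np.percentile(P,[0,50,100],axis=0))
A=np.c_[2*P[:,:2],np.ones(len(P))];c=np.linalg.lstsq(A,(P[:,:2]**2).sum(1),rcond=None)[0];print('rim fit',c[:2],np.sqrt(c[2]+c[0]**2+c[1]**2))
print(cv2.minEnclosingCircle((P[:,:2]*1000).astype(np.float32)))
E
```

```text
clock: 6.73
tool_pos: [0.5635, -0.1676, 0.1881]
eef_rot: [0.048, 0.999, -0.0, 0.001]
contact_force: [-0.4, -0.3, -2.3]
opening: 0.227
finger_force: 50.0
clock: 8.32
tool_pos: [0.5247, 0.0046, 0.1872]
eef_rot: [0.048, 0.999, -0.0, 0.0]
contact_force: [-1.2, -0.0, -2.5]
opening: 0.22
finger_force: 50.0
at [0.5247 0.0042 0.1871] clock 8.3667 F [ 0.66  0.06 -2.57]
shift [0.0126 0.0411 0.0071] turn [-0.0006  0.0001 -0.0016]
2504 [[0.49535166 0.10549598 0.10000222]
 [0.52161919 0.13466627 0.10541031]
 [0.55053026 0.16175873 0.10798915]]
rim fit [0.52258412 0.13286225] 0.025780707183354408
((522.8858032226562, 133.82968139648438), 28.51259422302246)
```

View pics/w2.png

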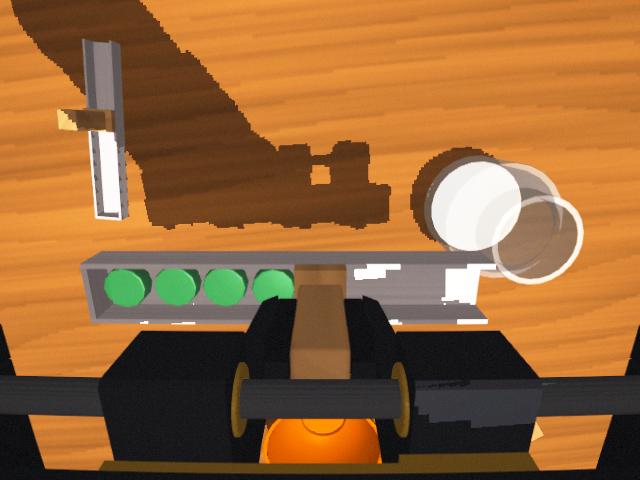

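The wrist view shows the chute level in the gripper with all four discs left of the post, around (125–270, 287). Its open end is at about (480, 285), just short of the jar rim at (537, 240).

```bash
python3 -m inch '-1 .0014 .004 0 0 0 0;-1 .0025 .007 0 0 0 0;-1 .0032 .009 0 0 0 0;-1 .0032 .009 0 0 0 0;-1 .0025 .007 0 0 0 0;-1 .0013 .0035 0 0 0 0;-1 0 0 .003 0 0 0;-1 0 0 .005 0 0 0;-1 0 0 .005 0 0 0;-1 0 0 .004 0 0 0;-1 0 0 .002 0 0 0;-1 0 0 0 0 0 0;-1 0 0 0 0 0 0'
python3 - <<'E'
from h import *
delta([.5144,.0449,.1621],goalR(84.6))
w=np.load('/tmp/w2.npz')['w']
# chute inside the picture: wall tops near z=.150, floor .133; slope along the chute
t=np.array([.5247,.0042]);e=np.array([np.cos(np.radians(84.5)),np.sin(np.radians(84.5))]);n=np.array([-e[1],e[0]])
q=w[...,:2]-t;a=q@e;b=q@n
m=(w[...,2]>.125)&(w[...,2]<.165)&(abs(b)<.02)&(a<.09)&(a>-.13)&(np.arange(480)[:,None]>240)&(np.arange(480)[:,None]<330)
for lo in np.arange(-.12,.09,.02):
    k=m&(a>lo)&(a<lo+.02)
    if k.sum()>10: print(round(lo,2),k.sum(),np.percentile(w[k][:,2],[10,90,98]).round(4),np.percentile(b[k],[1,99]).round(4))
print('a extents',np.percentile(a[m],[0.2,99.8]))
E
```

```text
clock: 9.45
tool_pos: [0.5142, 0.0455, 0.168]
eef_rot: [0.048, 0.999, -0.0, -0.0]
contact_force: [-0.5, -0.1, -2.2]
opening: 0.222
finger_force: 50.0
at [0.5142 0.0455 0.168 ] clock 9.45 F [-0.45 -0.06 -2.22]
shift [-0.0002 -0.0006  0.0059] turn [-0.0001 -0.0004 -0.001 ]
-0.12 2749 [0.1382 0.1514 0.1521] [-0.0157  0.0162]
-0.1 2836 [0.1343 0.151  0.152 ] [-0.0156  0.0162]
-0.08 2969 [0.1346 0.151  0.1519] [-0.0154  0.0163]
-0.06 2814 [0.1367 0.151  0.1519] [-0.0156  0.0163]
-0.04 2229 [0.1342 0.1509 0.1519] [-0.015   0.0164]
-0.02 1660 [0.1368 0.1597 0.1634] [-0.0048  0.0165]
0.0 1640 [0.1338 0.1596 0.1631] [-0.0092  0.0165]
0.02 2227 [0.1336 0.1509 0.152 ] [-0.0148  0.0164]
0.04 2818 [0.1336 0.1511 0.1519] [-0.0154  0.0164]
0.06 2787 [0.1337 0.1511 0.1518] [-0.0153  0.0165]
0.08 477 [0.1337 0.1511 0.1518] [-0.0155  0.0164]
a extents [-0.11626845  0.08311912]
```

```bash
cat >> h.py <<'E'
def F(n=3):
    f=[]
    for _ in range(n): f.append(get_state()["contact_force"]); snapshot("wrist")
    f.append(get_state()["contact_force"]);f=np.array(f)
    print('F',f.mean(0).round(2),'z',f[:,2].round(2),'p',np.round(get_state()["tool_pos"],4),'t',get_state()["clock"])
E
python3 -m inch '-1 0 0 .0015 0 0 0;-1 0 0 .0015 0 0 0;-1 0 0 .001 0 0 0;-1 0 0 0 0 0 0;-1 0 0 0 0 0 0'; python3 -c "from h import *;F()"
python3 -m inch '-1 0 0 .0005 0 0 0;-1 0 0 .0005 0 0 0;-1 0 0 0 0 0 0;-1 0 0 0 0 0 0'; python3 -c "from h import *;F()"
```

```text
clock: 9.87
tool_pos: [0.5142, 0.0457, 0.1642]
eef_rot: [0.047, 0.999, 0.0, -0.0]
contact_force: [0.3, 0.1, -2.1]
opening: 0.22
finger_force: 50.0
F [ 0.28  0.19 -2.37] z [-2.1  -2.61 -2.07 -2.68] p [0.5143 0.0458 0.1643] t 10.0167
clock: 10.35
tool_pos: [0.5142, 0.0458, 0.1632]
eef_rot: [0.047, 0.999, 0.0, -0.0]
contact_force: [0.5, -0.5, -3.1]
opening: 0.223
finger_force: 50.0
F [ 0.29  0.11 -2.74] z [-3.06 -2.72 -2.38 -2.79] p [0.5143 0.0458 0.1632] t 10.5
```

```bash
python3 -m inch '-1 0 0 .0005 0 0 0;-1 0 0 0 0 0 0;-1 0 0 0 0 0 0'; python3 -c "from h import *;F()"
python3 -m inch '-1 0 0 .0005 0 0 0;-1 0 0 0 0 0 0;-1 0 0 0 0 0 0'; python3 -c "from h import *;F()"
```

```text
clock: 10.75
tool_pos: [0.5142, 0.0458, 0.1627]
eef_rot: [0.047, 0.999, 0.0, -0.0]
contact_force: [-0.0, 0.1, -3.3]
opening: 0.225
finger_force: 50.0
F [-0.1   0.42 -2.7 ] z [-3.3  -2.47 -2.56 -2.48] p [0.5143 0.0458 0.1627] t 10.9
clock: 11.15
tool_pos: [0.5142, 0.0457, 0.1622]
eef_rot: [0.047, 0.999, 0.0, -0.0]
contact_force: [-0.0, -0.1, -3.3]
opening: 0.221
finger_force: 50.0
F [ 0.06 -0.17 -2.96] z [-3.3  -2.62 -3.17 -2.75] p [0.5142 0.0458 0.1622] t 11.3
```

```bash
python3 -m inch '-1 0 0 .0005 0 0 0;-1 0 0 0 0 0 0;-1 0 0 0 0 0 0'; python3 -c "from h import *;F()"
python3 -m inch '-1 0 0 .0005 0 0 0;-1 0 0 0 0 0 0;-1 0 0 0 0 0 0'; python3 -c "from h import *;F()"
```

```text
clock: 11.55
tool_pos: [0.5143, 0.0457, 0.1619]
eef_rot: [0.047, 0.999, -0.0, 0.0]
contact_force: [-0.3, 0.2, -0.7]
opening: 0.225
finger_force: 50.0
F [-0.36 -0.41  0.53] z [-0.68 -0.3   1.63  1.46] p [0.5143 0.0457 0.1619] t 11.7
clock: 11.95
tool_pos: [0.5144, 0.0455, 0.1616]
eef_rot: [0.048, 0.999, -0.0, 0.0]
contact_force: [-1.4, -2.4, 4.5]
opening: 0.222
finger_force: 50.1
F [-1.26 -2.05  5.24] z [4.54 4.82 5.52 6.09] p [0.5144 0.0455 0.1616] t 12.1
```

```bash
python3 -m inch '-1 0 0 -.0004 0 0 0;-1 0 0 0 0 0 0;-1 0 0 0 0 0 0'; python3 -c "from h import *;F();delta([0,0,0],goalR(84.6))"
```

```text
clock: 12.35
tool_pos: [0.5144, 0.0456, 0.1617]
eef_rot: [0.047, 0.999, -0.0, 0.0]
contact_force: [-1.2, -3.0, 4.0]
opening: 0.225
finger_force: 50.1
F [-0.92 -2.22  4.36] z [3.99 3.72 4.91 4.8 ] p [0.5144 0.0455 0.1617] t 12.5
at [0.5144 0.0455 0.1617] clock 12.5 F [-0.92 -2.12  4.8 ]
shift [ 0.5078 -0.0941  0.1616] turn [-0.0001  0.0003 -0.0008]
```

```bash
python3 -m inch '-1 0 0 -.0004 0 0 0;-1 0 0 0 0 0 0;-1 0 0 0 0 0 0'; python3 -c "from h import *;F(2)"
python3 -m inch '-1 0 .0015 -.0018 .025 0 0;-1 0 .0015 -.0018 .025 0 0;-1 0 0 0 0 0 0;-1 0 0 0 0 0 0'; python3 -c "from h import *;F(2)"
```

```text
clock: 12.75
tool_pos: [0.5143, 0.0458, 0.1619]
eef_rot: [0.047, 0.999, 0.0, -0.0]
contact_force: [-0.5, -1.6, 1.0]
opening: 0.223
finger_force: 50.0
F [-0.31 -1.4   0.96] z [1.04 0.72 1.11] p [0.5143 0.0458 0.1619] t 12.85
clock: 13.18
tool_pos: [0.5143, 0.0498, 0.1652]
eef_rot: [0.046, 0.999, -0.024, -0.001]
contact_force: [-1.3, 0.4, -1.4]
opening: 0.222
finger_force: 50.0
F [-0.62  0.16 -1.25] z [-1.38 -0.96 -1.42] p [0.5143 0.049  0.1652] t 13.2833
```

```bash
python3 -m inch '-1 0 .0015 -.0016 .025 0 0;-1 0 .0015 -.0016 .025 0 0;-1 0 0 0 0 0 0;-1 0 0 0 0 0 0'; python3 -c "from h import *;F(2)"
```

```text
clock: 13.62
tool_pos: [0.5149, 0.0523, 0.1684]
eef_rot: [0.047, 0.998, -0.049, -0.002]
contact_force: [-0.6, 1.0, -0.8]
opening: 0.225
finger_force: 50.0
F [-0.21  0.84 -1.02] z [-0.8  -0.46 -1.8 ] p [0.5149 0.0518 0.1684] t 13.7167
```

```bash
python3 -m inch '-1 0 .0015 -.0017 .025 0 0;-1 0 .0015 -.0017 .025 0 0;-1 0 0 0 0 0 0;-1 0 0 0 0 0 0'; python3 -c "from h import *;F(2)"
```

```text
clock: 14.05
tool_pos: [0.5152, 0.0555, 0.1715]
eef_rot: [0.047, 0.996, -0.074, -0.003]
contact_force: [0.5, 0.8, -2.2]
opening: 0.221
finger_force: 50.0
F [ 0.3   1.02 -1.04] z [-2.15 -1.22  0.26] p [0.5152 0.0551 0.1715] t 14.15
```

```bash
python3 -m inch '-1 0 .0015 -.0016 .025 0 0;-1 0 .0015 -.0017 .025 0 0;-1 0 0 0 0 0 0;-1 0 0 0 0 0 0'; python3 -c "from h import *;F(2)"
```

```text
clock: 14.48
tool_pos: [0.5156, 0.059, 0.1743]
eef_rot: [0.047, 0.994, -0.099, -0.005]
contact_force: [-0.7, 1.5, -0.9]
opening: 0.224
finger_force: 50.0
F [ 0.08  1.29 -0.86] z [-0.88 -1.18 -0.51] p [0.5156 0.0587 0.1743] t 14.5833
```

```bash
python3 -m inch '-1 0 .0015 -.0017 .025 0 0;-1 0 .0015 -.0017 .025 0 0;-1 0 0 0 0 0 0;-1 0 0 0 0 0 0'; python3 -c "from h import *;F(2)"
```

```text
clock: 14.92
tool_pos: [0.516, 0.0631, 0.1769]
eef_rot: [0.047, 0.991, -0.124, -0.006]
contact_force: [0.6, 2.4, -0.9]
opening: 0.226
finger_force: 50.0
F [-0.02  1.73 -0.57] z [-0.89 -0.49 -0.33] p [0.516  0.0628 0.1769] t 15.0167
```

```bash
python3 -m inch '-1 0 .0015 -.0017 .025 0 0;-1 0 .0015 -.0017 .025 0 0;-1 0 0 0 0 0 0;-1 0 0 0 0 0 0'; python3 -c "from h import *;F(2)"
```

```text
clock: 15.35
tool_pos: [0.5163, 0.0674, 0.1793]
eef_rot: [0.046, 0.988, -0.149, -0.007]
contact_force: [1.1, 1.6, -1.2]
opening: 0.222
finger_force: 50.0
F [ 0.36  1.44 -1.05] z [-1.17 -0.34 -1.62] p [0.5163 0.0669 0.1794] t 15.45
```

```bash
python3 -m inch '-1 0 .0015 -.0017 .025 0 0;-1 0 .0015 -.0017 .025 0 0;-1 0 0 0 0 0 0;-1 0 0 0 0 0 0'
python3 - <<'E'
from h import *
F(2)
s=get_state();R=Ro.from_quat(s["eef_rot"]);lip=s["tool_pos"]+R.apply([0,.084,.0571]);print('lip',lip.round(4),'rel J',(lip[:2]-[.5228,.1335]).round(4))
snap('wrist','w3.png')
E
```

```text
clock: 15.78
tool_pos: [0.5167, 0.0712, 0.1816]
eef_rot: [0.046, 0.984, -0.174, -0.008]
contact_force: [0.3, 1.2, -1.0]
opening: 0.225
finger_force: 50.0
F [ 0.59  1.64 -0.84] z [-1.   -0.6  -0.92] p [0.5166 0.0707 0.1817] t 15.8833
lip [0.5222 0.1299 0.0993] rel J [-0.0006 -0.0036]
```

View pics/w3.png

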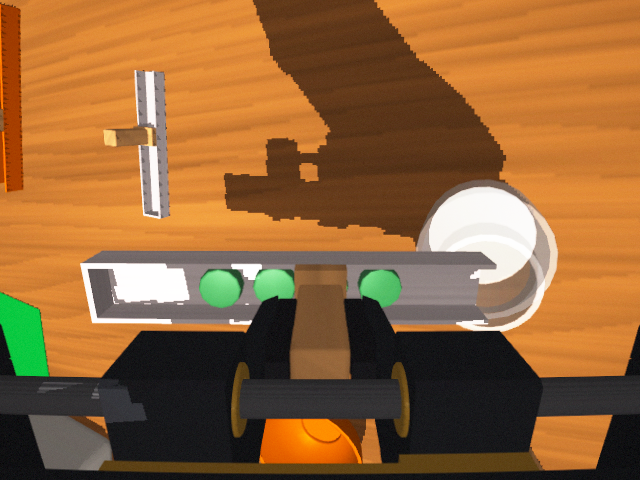

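Discs are now sliding: they show at (220, 288), (273, 288) and (380, 288), with one under the bridge. The lip sits over the mouth at (490, 285). I'll keep tipping slowly.

```bash
python3 -m inch '-1 0 0 0 0 0 0;-1 0 0 0 0 0 0;-1 0 0 0 0 0 0;-1 0 .0015 -.0017 .025 0 0;-1 0 .0015 -.0017 .025 0 0;-1 0 0 0 0 0 0;-1 0 0 0 0 0 0;-1 0 0 0 0 0 0'; python3 -c "from h import *;F(2)"
```

```text
clock: 16.6
tool_pos: [0.517, 0.0746, 0.1838]
eef_rot: [0.046, 0.979, -0.198, -0.009]
contact_force: [0.3, 1.9, 0.7]
opening: 0.225
finger_force: 50.1
F [1.24 1.94 0.41] z [ 0.74  0.82 -0.32] p [0.517  0.0744 0.1839] t 16.7
```

```bash
python3 -m inch '-1 0 .0015 -.0017 .025 0 0;-1 0 .0015 -.0017 .025 0 0;-1 0 0 0 0 0 0;-1 0 0 0 0 0 0;-1 0 0 0 0 0 0;-1 0 0 0 0 0 0'
python3 - <<'E'
from h import *
F(2)
s=get_state();R=Ro.from_quat(s["eef_rot"]);lip=s["tool_pos"]+R.apply([0,.084,.0571]);print('lip',lip.round(4),'rel J',(lip[:2]-[.5228,.1335]).round(4))
snap('wrist','w4.png')
E
```

```text
clock: 17.2
tool_pos: [0.5174, 0.0787, 0.1857]
eef_rot: [0.046, 0.974, -0.222, -0.01]
contact_force: [0.2, 1.8, -0.1]
opening: 0.222
finger_force: 50.1
F [0.63 2.46 0.09] z [-0.08  0.29  0.06] p [0.5174 0.0784 0.1858] t 17.3
lip [0.5222 0.129  0.0979] rel J [-0.0006 -0.0045]
```

View pics/w4.png

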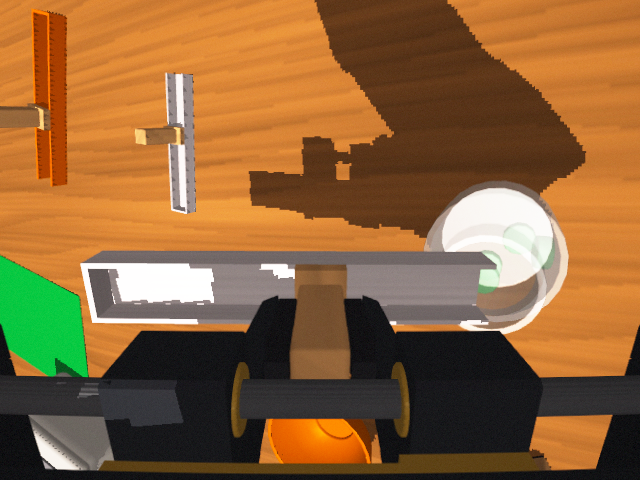

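The visible floor of the chute is empty, and discs show in the jar at (490, 275) and (525, 240). I'll tip a little more while still resting, in case one is hidden under the bridge, then count.

```bash
python3 -m inch '-1 0 .0015 -.0017 .025 0 0;-1 0 .0015 -.0017 .025 0 0;-1 0 0 0 0 0 0;-1 0 0 0 0 0 0;-1 0 0 0 0 0 0'; python3 -c "from h import *;F(2)"
```

```text
clock: 17.77
tool_pos: [0.5177, 0.0832, 0.1872]
eef_rot: [0.045, 0.968, -0.247, -0.012]
contact_force: [0.6, 2.4, 0.0]
opening: 0.226
finger_force: 50.1
F [ 0.46  2.44 -0.36] z [ 0.02 -0.73 -0.38] p [0.5177 0.0828 0.1874] t 17.8667
```

```bash
python3 -m inch '-1 0 .0015 -.0017 .025 0 0;-1 0 .0015 -.0017 .025 0 0;-1 0 0 0 0 0 0;-1 0 0 0 0 0 0;-1 0 0 0 0 0 0;-1 0 0 0 0 0 0'
python3 - <<'E'
from h import *
F(3)
s=get_state();R=Ro.from_quat(s["eef_rot"]);lip=s["tool_pos"]+R.apply([0,.084,.0571]);print('lip',lip.round(4),'rel J',(lip[:2]-[.5228,.1335]).round(4))
m,p,d=snap('scene');
c=cv2.resize(p[190:310,380:500,::-1],None,fx=5,fy=5,interpolation=cv2.INTER_CUBIC);cv2.imwrite('pics/s5.png',c)
E
```

```text
clock: 18.37
tool_pos: [0.5181, 0.087, 0.1888]
eef_rot: [0.045, 0.961, -0.271, -0.013]
contact_force: [1.2, 2.9, -0.5]
opening: 0.222
finger_force: 50.1
F [ 1.2   2.79 -0.45] z [-0.47 -0.22 -0.21 -0.91] p [0.5181 0.0866 0.189 ] t 18.5167
lip [0.5221 0.1283 0.0965] rel J [-0.0007 -0.0052]
```

View pics/s5.png

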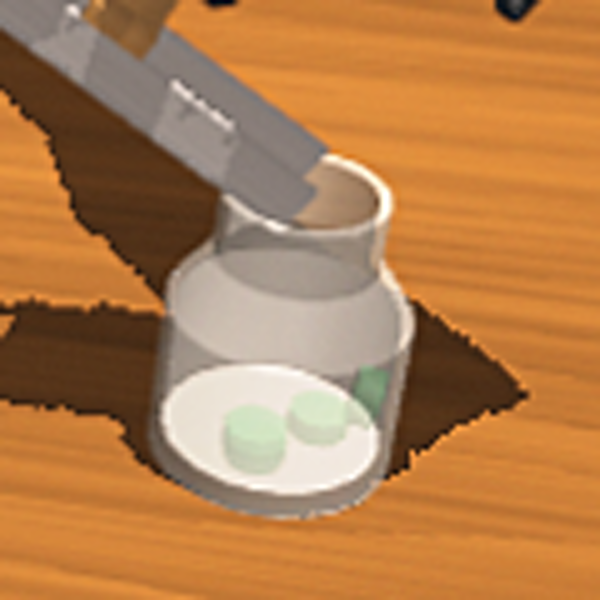

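The scene crop shows discs in the jar at (255, 437) and (318, 417) and one or two near (355, 400). Four isn't confirmed, so I'll tip further and look from the wrist.

```bash
python3 -m inch '-1 0 .0015 -.0018 .025 0 0;-1 0 .0015 -.0018 .025 0 0;-1 0 .0015 -.0018 .025 0 0;-1 0 0 0 0 0 0;-1 0 0 0 0 0 0;-1 0 0 0 0 0 0;-1 0 0 0 0 0 0'
python3 - <<'E'
from h import *
F(2)
m,p,d=snap('wrist')
m2,p2,d2=snap('top')
a=cv2.resize(p[160:350,240:590,::-1],(800,434),interpolation=cv2.INTER_CUBIC)
cv2.imwrite('pics/w6.png',a)
E
```

```text
clock: 19.15
tool_pos: [0.5188, 0.0936, 0.1909]
eef_rot: [0.045, 0.951, -0.307, -0.015]
contact_force: [1.1, 2.4, -0.7]
opening: 0.219
finger_force: 50.1
F [ 0.84  2.24 -1.02] z [-0.75 -0.77 -1.54] p [0.5188 0.0933 0.1911] t 19.25
```

View pics/w6.png

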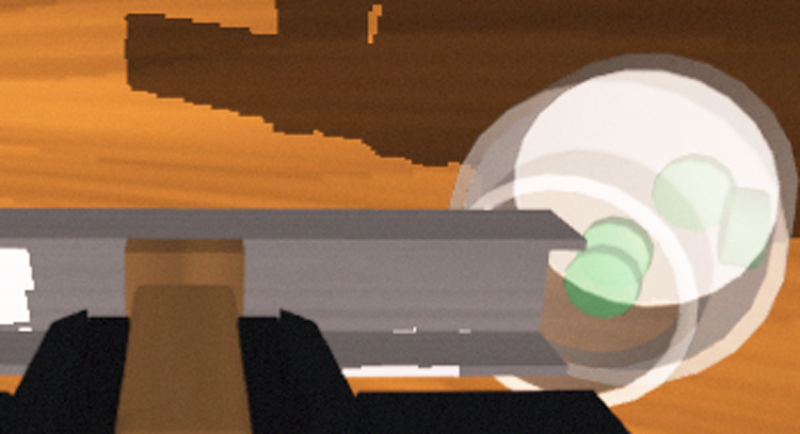

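The wrist view shows all four discs in the jar, at crop pixels (693, 190), (745, 228), (618, 250) and (603, 282). The chute is still resting lightly at about 2.5 N, so I'll lift off and level it.

```bash
python3 -m inch '-1 0 -.0044 -.006 0 0 0;-1 0 -.0088 -.0121 0 0 0;-1 0 -.0088 -.0121 0 0 0;-1 0 -.0088 -.0121 0 0 0;-1 0 -.0044 -.006 0 0 0;-1 0 0 0 -.104 0 0;-1 0 0 0 -.104 0 0;-1 0 0 0 -.104 0 0;-1 0 0 0 -.104 0 0;-1 0 0 0 -.104 0 0;-1 0 0 0 -.105 0 0;-1 0 0 0 0 0 0;-1 0 0 0 0 0 0;-1 0 0 0 0 0 0'; python3 -c "
from h import *
F(2);delta([.5633,-.1673,.0575],goalR(84.6))"
```

```text
clock: 20.52
tool_pos: [0.5181, 0.0936, 0.2507]
eef_rot: [0.047, 0.999, -0.001, -0.001]
contact_force: [-0.4, 0.3, -2.4]
opening: 0.225
finger_force: 50.0
F [-0.05  0.2  -1.88] z [-2.42 -1.91 -1.3 ] p [0.5183 0.0954 0.2507] t 20.6167
at [0.5183 0.0954 0.2507] clock 20.6167 F [-0.25  0.46 -1.3 ]
shift [-0.0687 -0.2574  0.1933] turn [-0.0007 -0.001   0.0039]
```

```bash
python3 -m inch '-1 -.0057 -.0214 0 0 0 0;-1 -.0057 -.0214 0 0 0 0;-1 -.0057 -.0214 0 0 0 0;-1 -.0057 -.0214 0 0 0 0;-1 -.0057 -.0214 0 0 0 0;-1 -.0057 -.0214 0 0 0 0;-1 -.0057 -.0214 0 0 0 0;-1 -.0057 -.0214 0 0 0 0;-1 -.0057 -.0214 0 0 0 0;-1 -.0057 -.0214 0 0 0 0;-1 -.0057 -.0214 0 0 0 0;-1 -.0057 -.0214 0 0 0 0;-1 0 0 0 0 0 0;-1 0 0 .03 0 0 0;-1 0 0 .04 0 0 0;-1 0 0 .04 0 0 0;-1 0 0 .04 0 0 0;-1 0 0 .025 0 0 0;-1 0 0 .01 0 0 0;-1 0 0 0 0 0 0'; python3 -m inch '-1 0 0 0 0 0 0;-1 0 0 0 0 0 0;-1 0 0 0 0 0 0'; python3 -c "
from h import *
F(2);delta([.5633,-.1673,.0575],goalR(84.6))"
```

```text
clock: 22.28
tool_pos: [0.5615, -0.1665, 0.0634]
eef_rot: [0.046, 0.999, 0.0, -0.003]
contact_force: [-0.7, 0.6, -0.9]
opening: 0.221
finger_force: 50.0
clock: 22.53
tool_pos: [0.5641, -0.1691, 0.068]
eef_rot: [0.047, 0.999, -0.0, 0.002]
contact_force: [-0.5, 0.9, -1.1]
opening: 0.224
finger_force: 50.0
F [-0.13 -0.08 -1.67] z [-1.11 -1.33 -2.57] p [ 0.5636 -0.1694  0.0676] t 22.6333
at [ 0.5636 -0.1694  0.0676] clock 22.6333 F [-0.08 -0.72 -2.57]
shift [0.0005 0.0021 0.0101] turn [-0.0004  0.0028 -0.0007]
```

```bash
python3 -m inch '-1 0 0 .003 0 0 0;-1 0 0 .003 0 0 0;-1 0 0 .002 0 0 0;-1 0 0 .001 0 0 0;-1 0 0 .0005 0 0 0;-1 0 0 0 0 0 0;-1 0 0 0 0 0 0'; python3 -c "
from h import *
F(2)"
```

```text
clock: 23.22
tool_pos: [0.5623, -0.1692, 0.0571]
eef_rot: [0.047, 0.999, -0.0, -0.0]
contact_force: [-2.1, -0.1, 5.5]
opening: 0.224
finger_force: 50.0
F [-1.86  0.13  5.91] z [5.51 5.82 6.4 ] p [ 0.5623 -0.1691  0.0571] t 23.3167
```

On the table. I'll release and retreat straight up.

```bash
python3 -m inch '-1 0 0 -.0005 0 0 0;1 0 0 0 0 0 0;1 0 0 0 0 0 0;1 0 0 0 0 0 0;1 0 0 0 0 0 0;1 0 0 0 0 0 0;1 0 0 0 0 0 0;1 0 0 0 0 0 0;1 0 0 0 0 0 0;1 0 0 0 0 0 0;1 0 0 0 0 0 0;1 0 0 0 0 0 0;1 0 0 0 0 0 0'; python3 -m inch '1 0 0 -.01 0 0 0;1 0 0 -.03 0 0 0;1 0 0 -.03 0 0 0;1 0 0 -.03 0 0 0;1 0 0 -.03 0 0 0;1 0 0 -.03 0 0 0;1 0 0 0 0 0 0;1 0 0 0 0 0 0;1 0 0 0 0 0 0'; python3 -c "
from h import *
m,p,d=snap('top');m,p,d=snap('scene')
cv2.imwrite('pics/end.png',cv2.resize(p[150:400,150:520,::-1],(800,540)))"
```

```text
clock: 24.4
tool_pos: [0.5625, -0.1691, 0.057]
eef_rot: [0.047, 0.999, 0.0, 0.0]
contact_force: [0.4, -0.6, 0.2]
opening: 0.999
finger_force: 0.0
clock: 25.15
tool_pos: [0.5619, -0.1691, 0.2169]
eef_rot: [0.047, 0.999, -0.0, -0.0]
contact_force: [-0.3, -0.5, 0.2]
opening: 1.004
finger_force: 0.0
```

View pics/end.png

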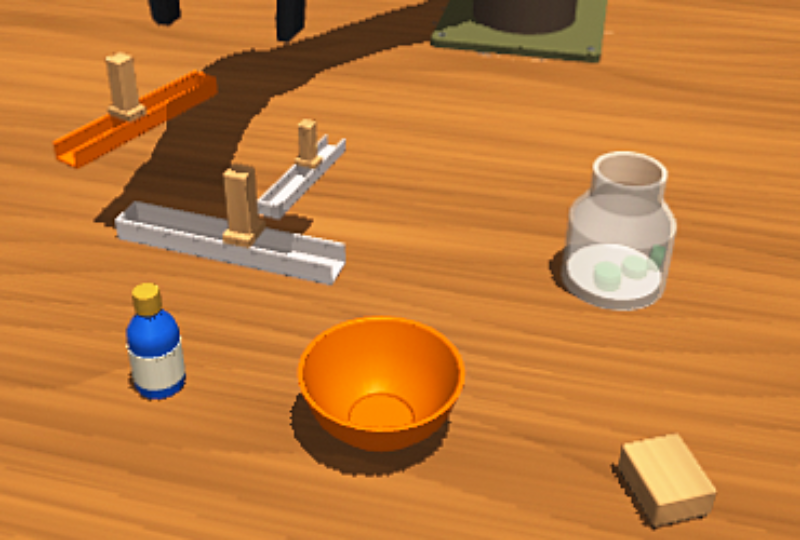

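The end view shows the empty chute flat at (230, 240), the jar upright at (620, 230) with the discs in it, and the bystanders where they were.

```bash
python3 -c "
from plant import r
print(r.finish_job())"
```

```text
the job is handed in; nothing more can be done
None
```

I handed the job in at about 25 s: all four discs are in the jar, which stands upright; the chute lies flat on the table, released, and the other things look unmoved. No verdict came back.

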